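# Function test of the wide proximity sensor

### The job

Test the wide round sensor: push the lever on the test box fully over, away from the robot, then point with the fingertips straight down at the middle of that sensor's face, a centimetre or two above it and without touching it, and stay there for two seconds; then press the larger of the two buttons on the test box fully down and let it go. Leave the lever over and the small button unpressed, do not point at or touch the other two sensors, and do not pick up, push or shift anything standing on the bench.

Things in the scene. Friction and masses are not known exactly. Their poses are not given: they have to be found in the camera images.
- testbox: Grey test box with an aluminium top plate, fixed to the bench, 180 (x) x 170 (y) x 60 mm high. Origin: centre of its underside; its x axis points away from the robot at yaw 0, y to the left, z up. Its yaw varies by up to about 15 degrees. On top: a lever at box (0, +40) mm, the large button at (+45, -40) mm, the small button at (-45, -40) mm.
- lever (a joint): Steel toggle lever with a ball end, on a black block 70 (x) x 50 (y) x 25 mm on the box. Hinge along the box's y axis, 82 mm above the bench over box (0, +40) mm. Value in rad: 0 leans 0.5 towards the robot (box -x), 0.5 upright, 1.0 leans 0.5 away (box +x), its stop. Starts at 0 to 0.15; light friction (about 1 N at the ball), stays where left.
- lever_tip (a point): Centre of the 26 mm ball at the lever's free end, 60 mm from the hinge (moves with it), about 135 mm above the bench at both ends of its travel.
- bigbtn (a joint): Large push button, round grey plastic cap 36 mm across, in a black housing; value in m, 0 up, 0.006 fully down; springs back; about 5 N holds it fully down.
- bigbtn_top (a point): Centre of the top of the large button's cap, about 82 mm above the bench.
- smallbtn (a joint): Small push button, round grey cap 18 mm across, same kind; value in m, 0 up. Not to be pressed.
- smallbtn_top (a point): Centre of the top of the small button's cap.
- wide: The wide round sensor: a steel threaded barrel 30 mm across with two nuts 40 mm across; stands upright on a loose 60 x 60 x 10 mm dark steel foot, a short black plug sticking out sideways low down, 72 mm high in all, flat black face on top. Weighs about 0.5 kg. Origin: centre of the foot's underside; z up. Which of the three sensors stands where changes.
- wide_face (a point): Centre of the wide round sensor's black top face, 72 mm above the bench; z up.
- narrow: The narrow round sensor: a steel threaded barrel 16 mm across with two nuts 26 mm across; stands upright on a loose 60 x 60 x 10 mm dark steel foot, a short black plug sticking out sideways low down, 72 mm high in all, flat black face on top. Weighs about 0.5 kg. Origin: centre of the foot's underside; z up. Which of the three sensors stands where changes.
- narrow_face (a point): Centre of the narrow sensor's top face; z up.
- square: The square sensor: a steel block 36 x 36 mm; stands upright on a loose 60 x 60 x 10 mm dark steel foot, a short black plug sticking out sideways low down, 72 mm high in all, flat black face on top. Weighs about 0.5 kg. Origin: centre of the foot's underside; z up. Which of the three sensors stands where changes.
- square_face (a point): Centre of the square sensor's top face; z up.
- relay: Bystander: loose grey relay block, 70 x 26 x 55 mm high, origin centre of underside.
- cup: Bystander: loose white plastic cup, 68 mm across, 85 mm high, origin centre of underside.
- driver: Bystander: screwdriver with black handle lying on the bench, about 200 mm long.

How it is judged:
By the outcome, as a careful person would: the job done as asked, in the order asked, and still so for the second after the job is handed in, with the robot touching nothing.
It also fails if it takes over 72 s, if anything falls off the work surface, if the arm or the gripper's body presses on something with over 40 N, if the wrist force passes 120 N, or if a joint passes its speed limit or range.

### The arm

A 6-joint arm with a two-finger parallel gripper is mounted at the origin on the work surface. World frame = base frame: x ahead of the robot, y to its left, z up, the work surface at z = 0. Lengths are in mm, angles in rad, forces in N, time in s.
With the tool pointing down it reaches from about 275 to 750 mm from the base axis. Payload 10.2 kg.
Tool frame: the origin (TCP) lies between the finger pads, 19 mm behind the fingertips; this is the grasp point; z points along the fingers, y is the line along which they close (so a half turn about z gives the same grasp; the last joint's range is limited). The gripper opens to 88 mm and grips with 3 to 60 N. Pads are 18 mm wide; open, the fingers measure 123 mm over their backs; the gripper's body (75 mm by 187 mm) begins 45 mm behind the grasp point.
Start: joints at [-1.533, 0.313, 1.498, -0, 1.331, -0.223], TCP at [135.36, -507.256, 257.42] pointing down, gripper open.
Joint ranges: [-2.94, 2.94], [-0.97, 2.17], [0.19, 2.56], [-1.23, 4.37], [0.02, 3.11], [-2.88, 2.88]. Speed limits (rad/s): [2.39, 2.39, 3.01, 3.14, 3.14, 3.14].

### API

Orientations are given as [roll, pitch, yaw] about the fixed x, y, z axes, in that order (R = Rz(yaw) Ry(pitch) Rx(roll)).
In Python, from plant import robot, command_gripper, grab_frame, camera_info, read_time, read_joint_positions, read_qd, read_joint_torque, read_position, read_orientation, read_contact_force, read_moment, read_width, read_gripper_force gives the robot as it stands. Calls block until the motion is done:
- robot.reach(position, orientation): joint-space move of the TCP to a pose.
- robot.movel(position, rate=150, orientation=None): straight line of the TCP; orientation=None keeps the orientation; rate is the mean speed in mm/s.
- robot.goto_joints(angles): joint-space move.
- command_gripper(opening, grasp_force=None): finger opening in mm; grasp_force is the grip in N (None keeps the last); returns when the fingers have stopped.
- robot.hold(seconds).
- robot.inverse_kinematics(position, orientation): joint angles nearest the present ones, or None.
- grab_frame(name): name is "scene" or "top" or "wrist"; returns the picture (384x512x3 uint8, blue, green, red); there is no depth.
- camera_info(name): a dict with "fovy" (degrees; the focal length in pixels is half the picture's height over the tangent of half this angle, whatever the lens; pixels are square), "cx", "cy" (the principal point, pixels), "origin" and "orientation" of the camera in the world. Camera axes: x right, y down, z forward; pixel columns grow to the right and rows downward; lengths in mm; the calibration is good to about 2 mm. A picture is of the moment at which its call begins: read the wrist's pose just before it. camera_info takes no time and is no camera call; for the wrist camera it gives the pose at the moment of the call.
A pose or a line that the arm cannot do raises robot.IKError and nothing moves.
- robot.finish_job(): hands the job in; it is judged then, once.
Readings, each from a call of its own:
- read_time(): time.
- read_joint_positions(): joint angles.
- read_qd(): joint speeds.
- read_joint_torque(): joint torques, N m.
- read_position(): TCP position.
- read_orientation(): TCP orientation.
- read_contact_force(): force on the tool from outside, world axes, zero at the start.
- read_moment(): the same for the moment, N m.
- read_width(): finger opening in mm.
- read_gripper_force(): force on a finger pad.
Only numpy, scipy, OpenCV 4.12 (cv2) and the standard library are available. Lean on these libraries where they do the work, as an engineer would, in place of code of your own. Each camera call takes 0.05 s, during which the arm holds its last target. There are 200 camera calls.

## Working session

There is one attempt and no reset: what is moved stays moved. The work goes in short steps, each a Python script; the robot and the scene stay as the last script left them, time stands still between calls to the robot, and variables do not carry over. Pictures are saved under pics/ and viewed, at most 10 in all, crops included, and the job is handed in when it is done.

```bash
mkdir -p pics; ls; python3 - <<'E'
from plant import *
import cv2
for n in ("top","scene"):
    cv2.imwrite(f"pics/{n}0.png",cv2.resize(grab_frame(n),(800,600),interpolation=cv2.INTER_CUBIC))
    print(n,camera_info(n))
print(camera_info("wrist"),read_orientation(),read_width(),read_time())
E
```

```text
pics
top {'fovy': 43.59040045987983, 'cx': 251.51469439370604, 'cy': 184.3117420221158, 'origin': array([ 333.4719196 ,  -23.79419283, 1420.98328237]), 'orientation': array([-2.94744744,  0.00335529, -1.54290266])}
scene {'fovy': 55.79814538472108, 'cx': 250.06437112619668, 'cy': 188.11585208553973, 'origin': array([ 926.23365823, -404.97227118,  733.11258714]), 'orientation': array([-2.43987711,  0.011228  ,  0.71813784])}
{'fovy': 59.62914906850618, 'cx': 256.56976389424926, 'cy': 192.57583658363086, 'origin': array([ 199.2935965 , -488.57228827,  384.0529982 ]), 'orientation': array([ 2.87950178e+00, -8.59292166e-05, -1.31065210e+00])} [-3.14055121e+00 -1.93362798e-04  2.60810885e-01] 88.4989744081288 0.1
```

View pics/top0.png

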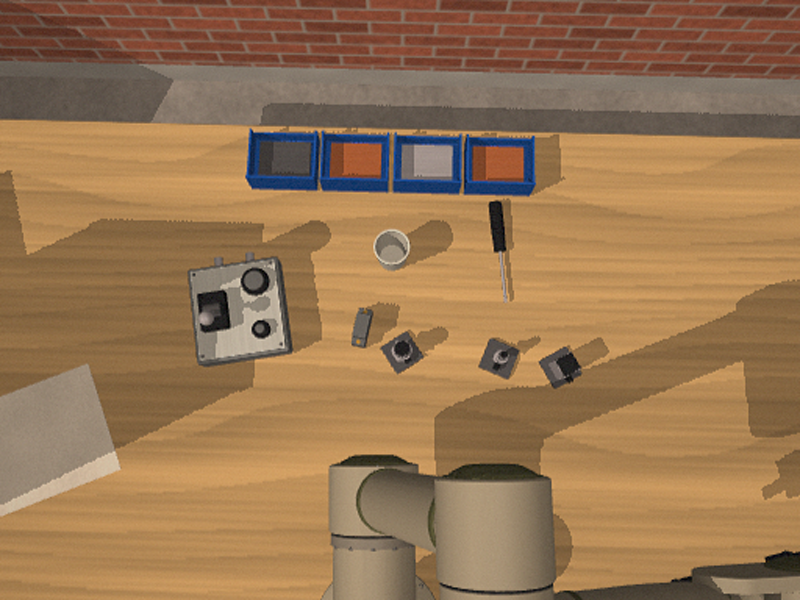

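View pics/scene0.png

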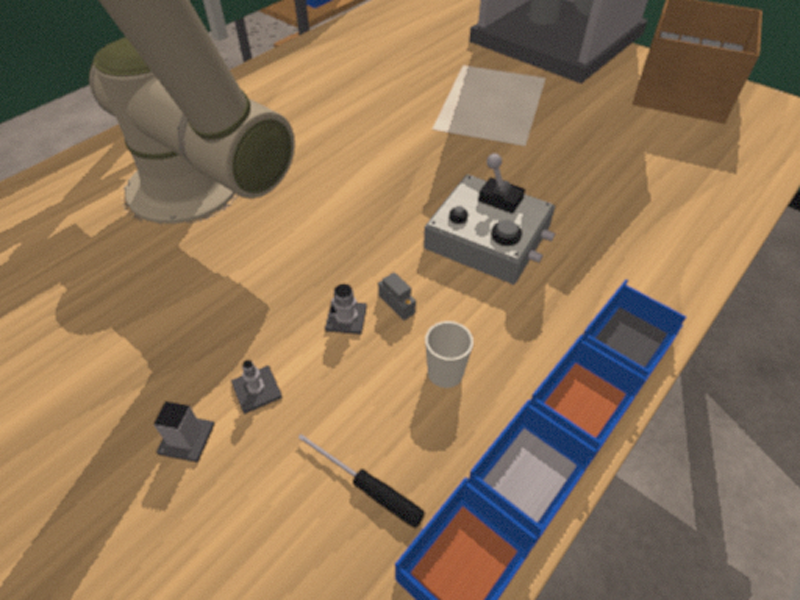

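The top view shows the test box around (240,310) in the 800-wide picture. The ball is near (208,318), the big button at (256,281), the small one at (261,329) and the wide sensor at (402,348). The relay stands beside the wide sensor at (362,328). I'll enlarge this for closer reading.

```bash
cat > h.py <<'E'
import numpy as np, cv2
from scipy.spatial.transform import Rotation as Ro
from plant import *
def ray(ci,px,z):
    "native pixel -> world point at height z"
    f=192/np.tan(np.radians(ci["fovy"]/2))
    d=Ro.from_euler("xyz",ci["orientation"]).apply([(px[0]-ci["cx"])/f,(px[1]-ci["cy"])/f,1])
    o=np.array(ci["origin"]); return (o+d*(z-o[2])/d[2]).round(1)
def proj(ci,p):
    f=192/np.tan(np.radians(ci["fovy"]/2))
    c=Ro.from_euler("xyz",ci["orientation"]).inv().apply(np.array(p)-ci["origin"])
    return f*c[0]/c[2]+ci["cx"],f*c[1]/c[2]+ci["cy"]
E
python3 - <<'E'
from h import *
im=grab_frame("top"); c=im[155:255,112:282]
cv2.imwrite("pics/top1.png",cv2.resize(c,(782,460),interpolation=cv2.INTER_CUBIC))
E
```

```text
(no output)
```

View pics/top1.png

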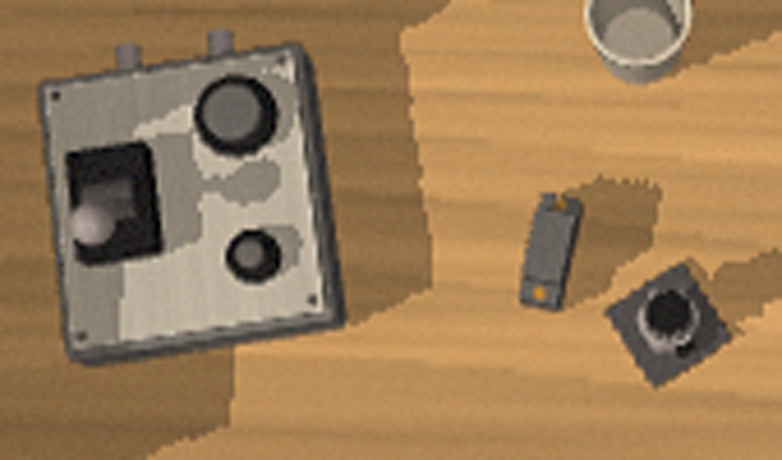

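In the crop (4.6x), the big button is at (235,113), the small one at (253,254), the ball at (93,225) and the wide face at (670,312). The plate screws are at (55,96), (283,61), (313,300) and (82,337).

```bash
python3 - <<'E'
from h import *
ci=camera_info("top")
n=lambda u,v:((u+.5)/4.6-.5+112,(v+.5)/4.6-.5+155)
P={k:ray(ci,n(*uv),z) for k,uv,z in [("big",(235,113),82),("small",(253,254),80),("ball",(93,225),135),("face",(670,312),72),("foot",(669,325),10),("relay",(552,250),55),("cup",(638,15),85)]}
for k in P: print(k,P[k])
S=np.array([ray(ci,n(*s),60) for s in [(55,96),(283,61),(313,300),(82,337)]]); print(S)
c=S.mean(0)[:2]; m=P["big"]-P["small"]; 
e1=S[0]-S[3]+S[1]-S[2]; e2=S[0]-S[1]+S[3]-S[2]
print("centre",c,"yaw",np.arctan2(m[1],m[0]),np.arctan2(e1[1],e1[0]),np.arctan2(-e2[0],e2[1]))
for y in [np.arctan2(e1[1],e1[0])]:
    R=Ro.from_euler("z",y).as_matrix()[:2,:2]
    for q in [(45,-40),(-45,-40),(0,40),(-26,40)]: print(q,c+R@q)
E
```

```text
big [604.5 241.5  82. ]
small [517.1 225.2  80. ]
ball [524.2 310.4 135. ]
face [489.4 -31.1  72. ]
foot [488.2 -31.   10. ]
relay [528.2  43.4  55. ]
cup [673.1  -6.4  85. ]
[[616.8 360.1  60. ]
 [643.4 217.6  60. ]
 [492.2 190.   60. ]
 [465.3 331.4  60. ]]
centre [554.425 274.775] yaw 0.18438063184234876 0.18389147569587513 0.18626227919719518
(45, -40) [605.98055249 243.67797431]
(-45, -40) [517.49799247 227.22086123]
(0, 40) [547.11072752 314.10058223]
(-26, 40) [521.54909907 309.34630512]
```

```bash
cat >> h.py <<'E'
YAW=.184; C=np.array([555,274.])
def bx(x,y,z):
    return [*(C+Ro.from_euler("z",YAW).as_matrix()[:2,:2]@(x,y)),z]
DOWN=[np.pi,0,YAW]
E
python3 - <<'E'
from h import *
command_gripper(0); print("w",read_width())
robot.reach(bx(-78,40,230),DOWN); print(read_position(),read_time())
robot.movel(bx(-78,40,146),100); f0=read_contact_force(); print(f0)
robot.movel(bx(-2,40,146),50)
x=-2
while x<22:
    x+=1; robot.movel(bx(x,40,146),30); robot.hold(.05)
    f=(read_contact_force()-f0).round(1); print(x,f)
    if np.hypot(*f[:2])>6: break
robot.movel(bx(x-20,40,146),60); print(read_contact_force())
robot.movel(bx(x-20,40,230),120)
print(read_position(),read_time())
for n in ("scene","wrist"): cv2.imwrite(f"pics/{n}1_raw.png",grab_frame(n))
a=cv2.imread("pics/scene1_raw.png")[90:190,260:370]; b=cv2.imread("pics/wrist1_raw.png")
cv2.imwrite("pics/lev.png",np.hstack([cv2.resize(a,(330,300)),cv2.resize(b,(400,300))]))
E
```

```text
w 0.43370299101001764
[471.35207016 298.53227278 230.00130869] 4.5167
[-0.02282269 -0.30071451  0.13390728]
-1 [-0.2  1.9 -0.6]
0 [-0.5  1.1  0. ]
1 [-0.8  0.2 -0.3]
2 [-0.6  0.3 -1.1]
3 [-0.7  1.  -1.2]
4 [-1.5  0.3 -0.9]
5 [-1.4 -0.1 -1.2]
6 [-0.  -0.1 -0.4]
7 [-1.6  0.2 -1.2]
8 [-0.4  0.3 -1.1]
9 [-5.1 -0.4  0.8]
10 [-10.1  -2.8   2.6]
[ 0.29514914  0.52275335 -0.33045616]
[537.62212591 311.38706177 229.09834036] 12.1083
```

View pics/lev.png

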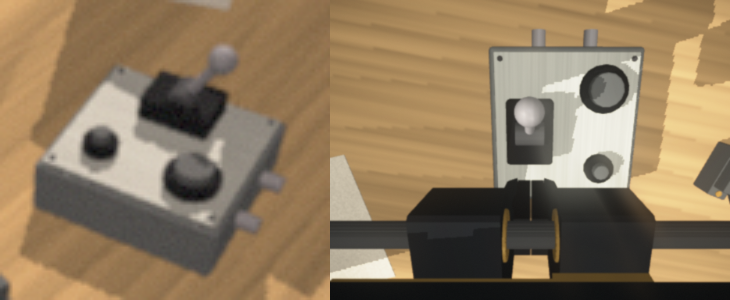

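The lever now leans away, and the force jumped to 10 N at the stop. Next I'll measure the wide face from close by with the wrist camera, standing back from it.

```bash
python3 - <<'E'
from h import *
print("big from wrist",ray(camera_info("wrist"),(352,114),82))
robot.reach([410,-31,190],[np.pi,0,0])
ci=camera_info("wrist"); im=grab_frame("wrist")
np.save("ci.npy",ci,allow_pickle=True)
u,v=proj(ci,[489.4,-31.1,72]); print(u,v,read_time())
cv2.imwrite("pics/w2.png",cv2.resize(im[:,:],(800,600),interpolation=cv2.INTER_CUBIC))
E
```

```text
big from wrist [607.8 248.3  82. ]
258.9863234929853 84.01472662114958 13.6333
```

View pics/w2.png

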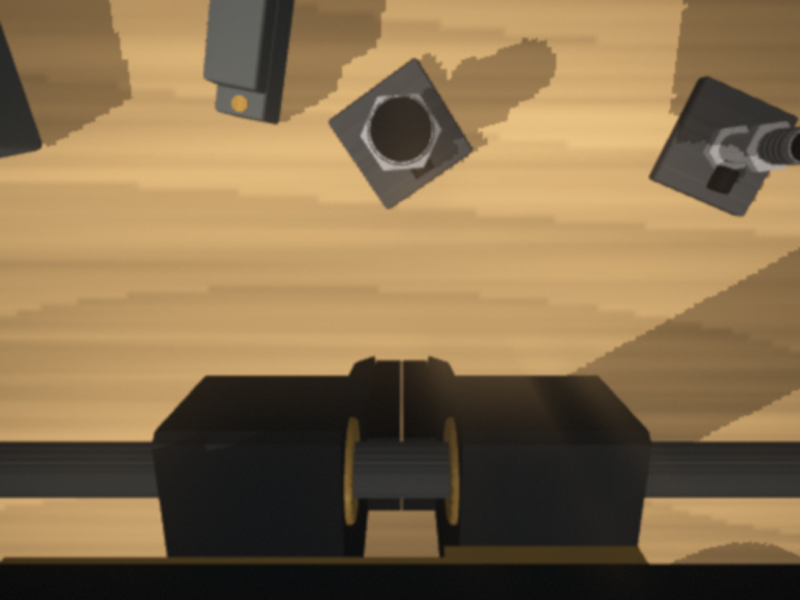

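The face centre reads (402.5,129) in the picture, native (257.4,82.4). The prediction was (259,84), so they agree to about 1 mm. Pointing now, then a close look at the big button.

```bash
python3 - <<'E'
from h import *
ci=np.load("ci.npy",allow_pickle=True).item()
p=ray(ci,(257.4,82.4),72); print(p)
p=(p+[489.4,-31.1,72])/2; print(p)
robot.movel([p[0],p[1],160],120)
robot.movel([p[0],p[1],105.5],60); robot.hold(2.6)
print(read_position(),read_orientation(),read_contact_force())
robot.movel([p[0],p[1],190],120)
robot.reach(bx(-35,-40,190),DOWN); 
ci=camera_info("wrist"); im=grab_frame("wrist"); np.save("ci.npy",ci,allow_pickle=True)
print(proj(ci,bx(45,-40,82)),read_position(),read_time())
cv2.imwrite("pics/w3.png",cv2.resize(im[0:200,130:390],(780,600),interpolation=cv2.INTER_CUBIC))
E
```

```text
[490.5 -30.   72. ]
[489.95 -30.55  72.  ]
[489.92603841 -30.53113208 105.47290961] [-3.14155905e+00  7.40827552e-05 -1.37474199e-05] [ 0.33290496 -0.36824783 -0.70273536]
(np.float64(256.6594288068732), np.float64(81.44288277268024)) [528.20341188 226.94067915 189.92454735] 20.0833
```

View pics/w3.png

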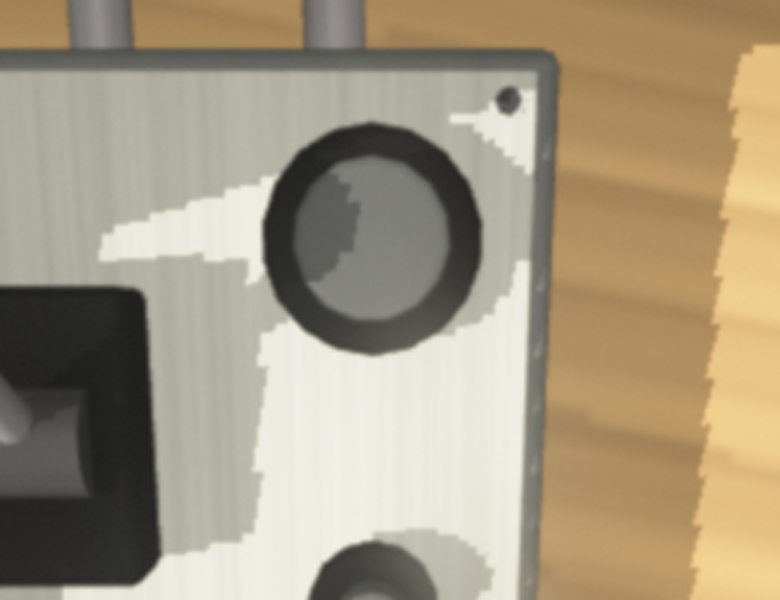

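The cap centre is at (371,238) in the crop, native (253.5,79.2), about 2 mm from the prediction. With the gripper's long side along box y its body would reach the tilted ball during the press. I'll turn the tool a quarter turn so it lies along box x.

```bash
python3 - <<'E'
from h import *
ci=np.load("ci.npy",allow_pickle=True).item()
p=ray(ci,(253.5,79.2),82); print(p,bx(45,-40,82))
p=(p+bx(45,-40,82))/2; x,y=p[:2]
q=read_joint_positions(); best=None
for s in (1,-1):
    o=[np.pi,0,YAW+s*np.pi/2]; j=robot.inverse_kinematics([x,y,200],o)
    if j is not None:
        d=np.abs(np.array(j)-q).max(); print(s,np.round(j,2))
        if best is None or d<best[0]: best=(d,o)
o=best[1]
robot.reach([x,y,200],o); robot.movel([x,y,104],80); robot.hold(.2)
f0=read_contact_force()[2]; z=104
while z>91:
    z-=1; robot.movel([x,y,z],30); robot.hold(.08)
    f=read_contact_force()[2]-f0; print(z,round(f,1),round(read_position()[2],2))
    if f>12: break
robot.hold(.3); print(read_contact_force()[2]-f0)
im1=grab_frame("scene")
robot.movel([x,y,200],80); robot.hold(.3)
print(read_contact_force(),read_time())
im2=grab_frame("scene")
cv2.imwrite("pics/s4.png",np.hstack([cv2.resize(i[60:200,240:380],(400,400),interpolation=cv2.INTER_CUBIC) for i in (im1,im2)]))
cv2.imwrite("pics/t4.png",cv2.resize(grab_frame("top")[120:300,80:400],(800,450)))
E
```

```text
[607.6 245.2  82. ] [np.float64(606.5589269736447), np.float64(242.90856951945818), 82]
1 [ 0.2   0.64  1.14 -0.    1.36  0.02]
103 -0.9 103.0
102 0.3 101.99
101 0.2 101.2
100 1.5 100.09
99 2.5 99.11
98 1.9 98.11
97 2.4 97.13
96 3.5 96.09
95 4.9 95.15
94 10.5 95.05
93 15.4 94.95
17.065199873961728
[ 0.66711438 -0.28027053  0.30177224] 28.8417
```

View pics/s4.png

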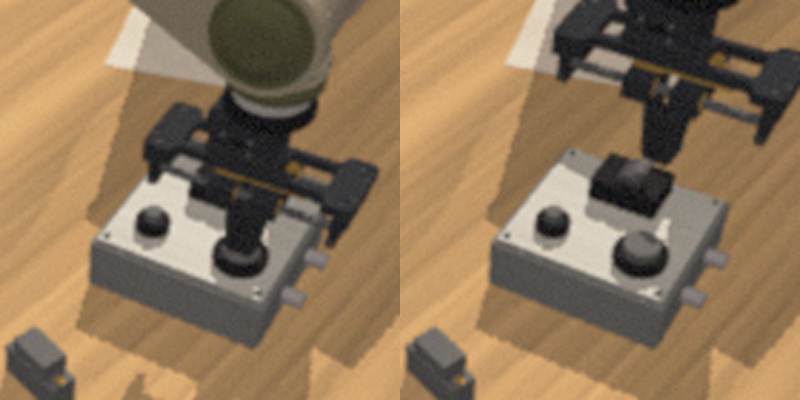

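The button bottomed out after 6 mm of travel at TCP z 95 and is up again. The fingers hide the lever, so I'll back away and check it.

```bash
python3 - <<'E'
from h import *
robot.reach([420,60,260],[np.pi,0,0]); robot.hold(.3)
a=cv2.resize(grab_frame("scene")[60:310,90:390],(400,333)); b=cv2.resize(grab_frame("top")[120:300,100:316],(400,333))
cv2.imwrite("pics/f.png",np.hstack([a,b])); print(read_time(),read_contact_force())
E
```

```text
30.6167 [-0.38263444 -0.26338905  1.12598119]
```

View pics/f.png

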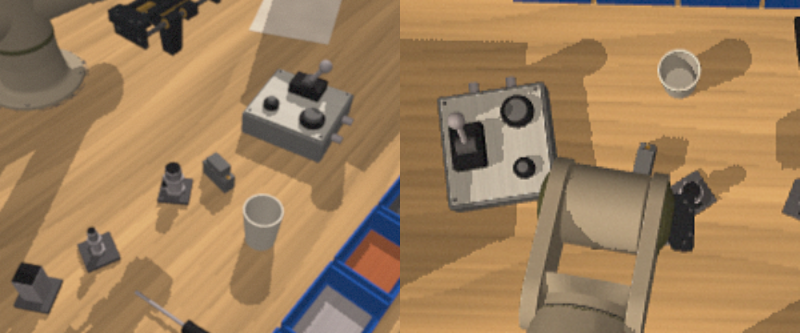

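The lever leans fully away (ball at (322,65) in the left panel), both buttons are up, and the sensors, relay and cup stand where they did. The robot is clear of everything.

```bash
python3 -c "
from plant import *
print(robot.finish_job())"
```

```text
the job is handed in; nothing more can be done
None
```

The job is handed in: lever pushed to its stop, the wide sensor's face pointed at from about 14 mm for 2.6 s without contact, and the large button pressed its full 6 mm and released, with nothing else seen to move (about 31 s).

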